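# Clip the tagged snap hook onto the case's U-bolt

### The job

Lock the hasp of the grey transport case: take the snap hook with the orange tag out of its wooden stand and push its sprung gate down over the U-bolt that stands on the case's lid until the gate snaps shut behind the bar. Push with feeling, never hard; then tug it lightly upwards so that the bar bears on the shut gate, and let it hang from the U-bolt. Leave the two small cans and the jar where they stand.

Things in the scene. Friction and masses are not known exactly. Their poses are not given: they have to be found in the camera images.
- tag (a point): Middle of the grip part of the snap hook's orange tag. Hook axes: x along its spine and gate, y through its thickness, z up while it stands gate-down in its stand. The tag is 36 mm (x) by 9 mm (y), from 27 mm below this point to 20 mm above it: pinch it across y from above. Below it is a loop of 8 mm steel bar, 92 mm long, spine at the top, gate at the bottom.
- eye (a point): Middle of the hook's open eye, 50 mm straight below tag, same axes. From here: spine's underside z = +19 mm, brass gate z = -21 to -15 mm, lowest point of the loop z = -22 mm, ends of the eye x = -38 and +38 mm. The gate is hinged at x = +36 mm; its free tip meets the nose at x = -6 mm.
- clip: The snap hook as a whole (loose, about 0.12 kg); origin and axes as eye. A 6 mm bar along y gets in past the gate's tip if it meets the gate at x = -2 to +6 mm, best +1.5 mm. The gate lets it by when the bar's centre has come to about z = +4 to +12 mm; at z = +16 mm the bar strikes the rigid spine.
- gate (a joint): Gate of the snap hook: 0 = shut on the nose, grows as it is pushed inward (rad, at most 1.15). A spring shuts it. Pushing it open takes about 2.5 N at first and about 5 N half-way; past roughly 0.6 rad the force fades as the bar rolls over the gate's tip, then the gate snaps back to 0.
- plate_top (a point): Middle of the aluminium hasp plate on the grey case's lid, 49 mm above the worktop; the case's axes, z up. Straight above is the top bar of the steel U-bolt: 6 mm round bar along y, straight for 18 mm, legs at y = -17 and +17 mm. Its height was set by hand: the bar's centre is anywhere from 50 to 70 mm above this point, not measured: feel for it.
- case: The grey transport case with plate and U-bolt, fixed; 110 mm in x, 150 mm in y, 49 mm tall without the U-bolt; origin at the centre of its underside, axes as plate_top. Bar, gate stop and spine are rigid: 1 mm too far adds many newtons.
- stand: Fixed wooden stand of the snap hook, 134 mm (x) by 64 mm (y); origin at the centre of its underside. The hook stands loosely in a slot along x, 11 mm wide and 22 mm deep, floor 4 mm up, walls to 26 mm up.
- white_can: White film can with grey cap, 34 mm wide, 51 mm tall, bystander near the case; origin under its centre.
- black_can: Black film can with grey cap, 34 mm wide, 51 mm tall, bystander near the stand; origin under its centre.
- jar: Clear jar with red lid, 65 mm wide, 99 mm tall, bystander; origin under its centre.
There are look-alikes about, which are no part of the job. Leave any blue look-alike of the clip alone.

How it is judged:
By the outcome, as a careful person would: the job done as asked, in the order asked, and still so for the second after the job is handed in, with the robot touching nothing.
It also fails if it takes over 69 s, if anything falls off the work surface, if the arm or the gripper's body presses on something with over 40 N, if the wrist force passes 120 N, or if a joint passes its speed limit or range.

### The arm

A 6-joint arm with a two-finger parallel gripper is mounted at the origin on the work surface; the furniture and walls round the work are solid. World frame = base frame: x ahead of the robot, y to its left, z up, the work surface at z = 0. Lengths are in m, angles in rad, forces in N, time in s.
With the tool pointing down it reaches from about 0.275 to 0.85 m from the base axis. Payload 5.2 kg.
Tool frame: the origin (TCP) lies between the finger pads; the fingertips stand 17 mm ahead of it and the grasp point (between the pads) lies 2 mm behind it (ctrl.tips_ahead is the distance from the TCP to the fingertips, in m); z points along the fingers, y is the line along which they close (so a half turn about z gives the same grasp; the last joint's range is limited). The gripper opens to 85 mm and grips with 20 to 120 N. Pads are 22 mm wide; open, the fingers measure 114 mm over their backs; the gripper's body (76 mm by 85 mm) begins 54 mm behind the grasp point. The pads swing forward as they close: fully open they stand 13 mm farther back than shut.
Start: joints at [-0.203, 0.259, 1.535, -0, 1.348, -0.203], TCP at [0.55, 0, 0.248] pointing down, gripper open.
Joint ranges: [-3.14, 3.14], [-0.91, 2.08], [0.19, 2.58], [-1.22, 4.36], [0.22, 2.71], [-3.12, 3.12]. Speed limits (rad/s): [2.57, 2.57, 3.14, 3.14, 3.14, 3.14].

### API

Orientations are given as a unit quaternion [w, x, y, z].
In Python, from plant import ctrl gives the robot as it stands.
- The arm moves only by the tool move_arm, never from a script. Its argument "increments" is a list of rows, each an object of numbers: "dx", "dy", "dz": the shift along the world's x, y, z in m; "rx", "ry", "rz": the turn, a rotation vector about the world's x, y, z in rad; "fingers": the finger opening in m, from 0 to 0.0854. A call has 1 to 20 rows; each row shifts and turns the commanded pose from where the row before left it; what a row does not reach is not made up. A row lasts 1/12 s, in which the tool goes at most 41.7 mm and 7.16 degrees, less where a joint would pass 70% of its speed; a pose out of reach is approached as far as the arm can. A call is refused whole if a number of a shift passes 0.0417 or a number of a turn 0.125, either way. A call with a gripper value outside its range is refused whole. The fingers move at their own pace and stop on an object; "grip_force" is the grip in N (left out, the last holds). Time passes only in rows, so rows that do not move let the fingers close. It gives the time, the measured TCP pose, the force, the opening and the grip force at its end, in the units of the state.
- ctrl.sense(): the state, without advancing time (a new reading comes with each control period).
- ctrl.snapshot(name): name is "scene" or "side" or "wrist"; returns a dict with "img" (384x512x3 uint8, blue, green, red), "camera_matrix" (3x3 intrinsics, pixels), "cam_to_world" (4x4, takes a point from camera to world coordinates). Camera axes: x right, y up, looking along -z (the intrinsics and any distortion apply to the point x, -y, -z); pixel columns grow to the right and rows downward; lengths in m; the calibration is good to about 2 mm. A picture is of the moment at which its call begins. There is no depth.
- ctrl.finish_job(): hands the job in; it is judged then, once.
Trained networks look in a picture, given as the dict that the camera call returned (one of the last four; its "shot" number tells which), for a name from the list of things; names that differ only in an ending like _2 or _b are one class to them, and where a whole thing is asked for, a point or a joint stands for the part that bears it (a point fixed in the world has none). Each returns a list of dicts, best first, with "confidence" (0 to 1); they miss things now and then, are a little off and sometimes report something else, mostly with a low value. They report only what shows in the picture. A call takes as long as a camera call. They do not tell look-alikes from the thing itself.
- ctrl.masks_of(target, picture): "region" (384x512 bool, what is visible of it) and "box" ([left, top, width, height] in pixels, round what is visible of it).
The state is a dict: "clock": time; "qpos": joint angles; "joint_vel": joint speeds; "joint_torque": joint torques, N m; "tcp_pos": TCP position; "tcp_rot": TCP orientation; "contact_force": force on the tool from outside, world axes, zero at the start; "moment": the same for the moment, N m; "width": opening from 0.0 (shut) to 1.0 (fully open); "finger_force": force on a finger pad.
Only numpy, scipy, OpenCV 4.12 (cv2) and the standard library are available. Lean on these libraries where they do the work, as an engineer would, in place of code of your own. Each camera call takes 0.05 s, during which the arm holds its last target. There are 200 camera calls.

## Working session

There is one attempt and no reset: what is moved stays moved. The work goes in short steps, Python scripts to look and compute and a tool call to move; the robot and the scene stay as the last step left them, time stands still between calls to the robot, and variables do not carry over. Pictures are saved under pics/ and viewed, at most 10 in all, crops included, and the job is handed in when it is done.

Besides the shell and the picture viewer there is one more tool, called after "Call:" as name(argument=value, ...) on one line, values as JSON. move_arm: Moves the arm, as the interface text tells. Its arguments: {"type":"object","properties":{"increments":{"type":"array"},"grip_force":{"type":"number"}},"required":["increments"]}

```bash
mkdir -p pics; ls
cat > h.py <<'E'
import numpy as np, cv2
from plant import ctrl
def ray(p,uv):
    K=np.array(p["camera_matrix"]);T=np.array(p["cam_to_world"])
    d=np.linalg.inv(K)@[uv[0],uv[1],1]; d=np.array([d[0],-d[1],-d[2]])
    return T[:3,3],T[:3,:3]@d
def at_z(p,uv,z):
    o,d=ray(p,uv); return o+d*(z-o[2])/d[2]
def proj(p,X):
    K=np.array(p["camera_matrix"]);T=np.array(p["cam_to_world"])
    c=T[:3,:3].T@(np.array(X)-T[:3,3]); c=np.array([c[0],-c[1],-c[2]]); q=K@c; return q[:2]/q[2]
def tri(obs):
    A=np.zeros((3,3));b=np.zeros(3)
    for p,uv in obs:
        o,d=ray(p,uv);d=d/np.linalg.norm(d);M=np.eye(3)-np.outer(d,d);A+=M;b+=M@o
    return np.linalg.solve(A,b)
E
python3 - <<'E'
from h import *
P={n:ctrl.snapshot(n) for n in("scene","side","wrist")}
cv2.imwrite("pics/a.png",np.hstack([P["scene"]["img"],P["side"]["img"]])[:, :] if 0 else cv2.resize(np.hstack([P["scene"]["img"],P["side"]["img"]]),(800,300)))
cv2.imwrite("pics/scene.png",P["scene"]["img"]);cv2.imwrite("pics/side.png",P["side"]["img"]);cv2.imwrite("pics/wrist.png",P["wrist"]["img"])
print(ctrl.sense())
for n,p in P.items():
  print(n,np.round(p["cam_to_world"],3).tolist(),np.round(p["camera_matrix"],1).tolist(),[k for k in p])
  for t in("clip","tag","case","stand","white_can","black_can","jar"):
    for m in ctrl.masks_of(t,p)[:3]:
      r=m["region"];v,u=np.nonzero(r);print(t,round(m["confidence"],2),m["box"],u.mean().round(1),v.mean().round(1))
E
```

```text
pics
{'clock': 0.15, 'qpos': array([-2.02813092e-01,  2.59166403e-01,  1.53585299e+00,  3.84007042e-06,
        1.34798569e+00, -2.02790336e-01]), 'joint_vel': array([ 0.00061631, -0.00337299, -0.00342029,  0.00019236,  0.00045219,
        0.0012074 ]), 'joint_torque': array([ 2.27439166e-03, -4.46383452e+01, -2.90821481e+01, -2.12644927e-04,
        8.17353168e-03,  2.13274996e-05]), 'tcp_pos': array([5.49614628e-01, 9.68134675e-05, 2.47662047e-01]), 'tcp_rot': array([-5.90745438e-04,  7.07114951e-01,  7.07098258e-01, -3.86991604e-04]), 'contact_force': array([0.78670985, 0.02091517, 0.2319448 ]), 'moment': array([-0.05245762,  0.0295181 , -0.00535053]), 'finger_force': 0.0, 'width': 1.001408128604308}
scene [[0.836, 0.314, -0.45, 0.078], [-0.549, 0.492, -0.676, -0.869], [0.01, 0.812, 0.584, 0.789], [0.0, 0.0, 0.0, 1.0]] [[488.1, 0.0, 250.4], [0.0, 488.1, 189.4], [0.0, 0.0, 1.0]] ['img', 'camera_matrix', 'cam_to_world', 'shot']
clip 0.95 [261.1, 229.9, 36.0, 27.2] 280.9 239.6
clip 0.92 [241.1, 279.3, 44.0, 41.8] 261.9 298.1
clip 0.67 [229.9, 201.4, 38.5, 29.0] 247.2 215.7
tag 0.88 [
[... 1367 characters left out ...]
0]] [[269.9, 0.0, 255.9], [0.0, 269.9, 188.9], [0.0, 0.0, 1.0]] ['img', 'camera_matrix', 'cam_to_world', 'shot']
clip 0.85 [253.5, 291.9, 56.8, 39.2] 281.5 315.4
clip 0.72 [256.5, 205.2, 55.9, 55.7] 283.8 231.9
clip 0.61 [167.0, 183.4, 68.0, 34.3] 197.7 202.2
tag 0.93 [249.8, 294.4, 58.4, 35.8] 280.5 314.7
tag 0.89 [254.4, 207.9, 55.6, 48.9] 283.8 232.5
tag 0.79 [167.2, 187.0, 67.6, 32.9] 197.0 202.5
case 0.73 [185.0, 0.8, 115.5, 92.8] 244.7 43.4
case 0.33 [137.2, 20.9, 42.7, 39.5] 156.7 40.9
stand 0.7 [237.6, 265.0, 83.7, 55.2] 278.6 290.0
white_can 0.71 [136.6, 19.4, 45.2, 41.7] 156.5 40.7
black_can 0.83 [325.5, 300.1, 21.2, 30.9] 336.1 311.5
jar 0.79 [377.1, 200.1, 88.1, 78.5] 419.2 239.9
```

Run:
```python
import cv2,numpy as np
s=cv2.imread("pics/scene.png")[140:335,125:345];d=cv2.imread("pics/side.png")[140:305,165:320]
a=cv2.resize(s,None,fx=2,fy=2,interpolation=2);b=cv2.resize(d,None,fx=2,fy=2,interpolation=2)
c=np.zeros((390,760,3),np.uint8);c[:390,:440]=a;c[:330,440:750]=b
cv2.imwrite("pics/b.png",c)
```

```text
(no output)
```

View pics/wrist.png

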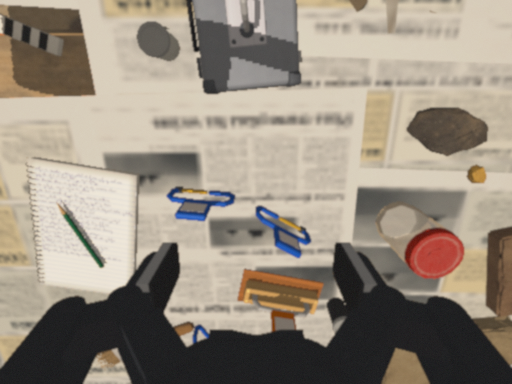

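View pics/b.png

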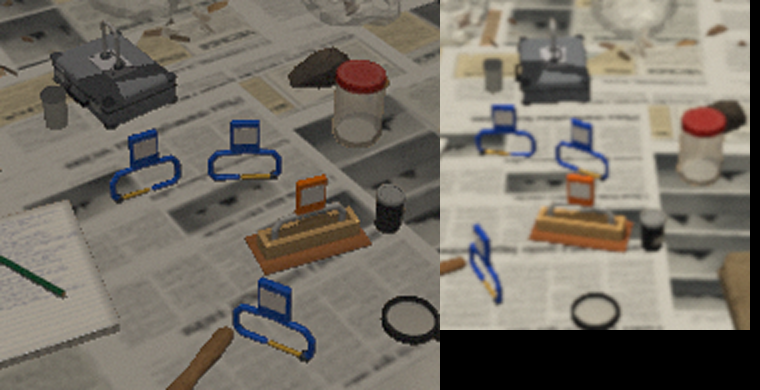

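The wanted hook has the orange tag and stands in the wooden stand: scene (281,239), side (234,236), wrist (284,322). The look-alikes are blue, at scene (262,298), (247,215) and (196,221). The case is at scene (181,179), with the white can at (152,193), the black can at (319,244) and the jar at (304,192).

```bash
cat >> h.py <<'E'
def load():
    return {n:ctrl.snapshot(n) for n in("scene","side","wrist")}
def best(t,p,near=None):
    L=ctrl.masks_of(t,p); out=[]
    for m in L:
        v,u=np.nonzero(m["region"]); out.append((m["confidence"],u.mean(),v.mean(),m))
    return out
E
python3 - <<'E'
from h import *
P=load();S,D,W=P["scene"],P["side"],P["wrist"]
def orange(p,c,r=14):
    h=cv2.cvtColor(p["img"],cv2.COLOR_BGR2HSV);m=(h[...,0]>3)&(h[...,0]<14)&(h[...,1]>190)
    u0,v0=c;mm=np.zeros_like(m);mm[v0-r:v0+r,u0-r:u0+r]=m[v0-r:v0+r,u0-r:u0+r]
    v,u=np.nonzero(mm);return u.min(),u.max(),v.min(),v.max(),u.mean(),v.mean()
print("orange",orange(S,(281,237)),orange(D,(233,236)))
print("tag",tri([(S,(280.7,237)),(D,(233.6,235.5))]))
for t,z in(("stand",.02),("case",.04),("jar",.05),("black_can",.025),("white_can",.025)):
    o=[(p,best(t,p)[0][1:3]) for p in (S,D)]; print(t,tri(o), at_z(S,o[0][1],z),at_z(D,o[1][1],z),at_z(W,best(t,W)[0][1:3],z))
for p in(W,S):
  for t in("stand","case"):
    m=best(t,p)[0][3]["region"].astype(np.uint8);c=max(cv2.findContours(m,0,2)[0],key=cv2.contourArea)
    q=cv2.approxPolyDP(c,4,True)[:,0];print(t,[(x.tolist(),at_z(p,x,.0)[:2].round(3).tolist()) for x in q])
E
```

```text
orange (np.int64(273), np.int64(287), np.int64(228), np.int64(246), np.float64(278.7263157894737), np.float64(236.81052631578947)) (np.int64(229), np.int64(240), np.int64(228), np.int64(241), np.float64(235.32692307692307), np.float64(233.07692307692307))
tag [ 0.58464971 -0.23236432  0.07839143]Traceback (most recent call last):
  File "<stdin>", line 10, in <module>
IndexError: list index out of range
```

Call:
move_arm(increments=[{"dx": 0.008,"dy": -0.035,"dz": -0.005},{"dx": 0.008,"dy": -0.035,"dz": -0.005},{"dx": 0.008,"dy": -0.035,"dz": -0.005},{"dx": 0.006,"dy": -0.035,"dz": -0.005},{"dx": 0},{"dx": 0}])

```text
$.increments[0]: bad value
```

Run:
```python
from h import *
P=load();W=P["wrist"]
cv2.imwrite("pics/w2.png",cv2.resize(W["img"][120:384,120:420],None,fx=2.2,fy=2.2,interpolation=2))
print(ctrl.sense()["tcp_pos"],ctrl.sense()["contact_force"])
for t in("stand","case","black_can","white_can","jar"):
  for n,p in P.items():
    for c,u,v,m in best(t,p)[:1]: print(t,n,round(c,2),u.round(1),v.round(1),at_z(p,(u,v),.025).round(3))
```

```text
[5.49998188e-01 1.95693327e-05 2.48298298e-01] [-0.21104948  0.33950958 -0.44706548]
stand scene 0.65 277.9 260.6 [ 0.57  -0.246  0.025]
stand side 0.96 234.7 254.2 [ 0.587 -0.245  0.025]
stand wrist 0.64 244.0 43.2 [0.536 0.141 0.025]
case scene 0.6 181.4 178.5 [0.535 0.16  0.025]
case side 0.76 220.8 173.9 [0.535 0.169 0.025]
case wrist 0.92 243.9 43.2 [0.536 0.141 0.025]
black_can scene 0.69 319.6 243.8 [ 0.684 -0.253  0.025]
black_can side 0.59 270.4 254.3 [ 0.683 -0.245  0.025]
black_can wrist 0.97 335.6 310.9 [ 0.678 -0.245  0.025]
white_can scene 0.71 152.1 193.5 [0.438 0.138 0.025]
white_can side 0.63 220.6 174.2 [0.534 0.167 0.025]
white_can wrist 0.79 156.0 40.5 [0.435 0.144 0.025]
jar scene 0.63 303.9 191.6 [ 0.783 -0.071  0.025]
jar side 0.72 294.7 212.5 [ 0.764 -0.054  0.025]
jar wrist 0.95 418.2 239.4 [ 0.787 -0.115  0.025]
```

View pics/w2.png

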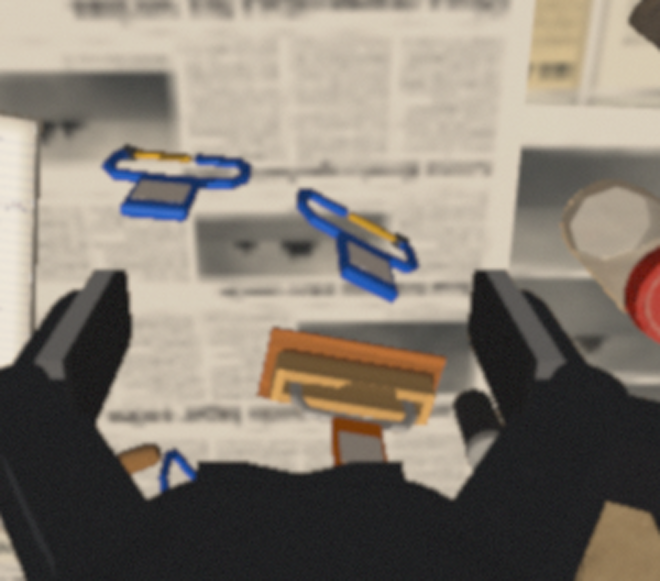

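The picture shows the same view as before: the stand is at about (355,370) in the crop and the orange tag at (360,440). The move was refused, so I'll send full rows.

Call:
move_arm(increments=[{"dx": 0.008,"dy": -0.035,"dz": -0.005,"rx": 0.0,"ry": 0.0,"rz": 0.0,"fingers": 0.085},{"dx": 0.008,"dy": -0.035,"dz": -0.005,"rx": 0.0,"ry": 0.0,"rz": 0.0,"fingers": 0.085},{"dx": 0.008,"dy": -0.035,"dz": -0.005,"rx": 0.0,"ry": 0.0,"rz": 0.0,"fingers": 0.085},{"dx": 0.006,"dy": -0.035,"dz": -0.005,"rx": 0.0,"ry": 0.0,"rz": 0.0,"fingers": 0.085},{"dx": 0.0,"dy": 0.0,"dz": 0.0,"rx": 0.0,"ry": 0.0,"rz": 0.0,"fingers": 0.085}])

```text
clock: 2.72
tcp_pos: [0.5805, -0.1462, 0.2269]
tcp_rot: [0.001, 0.709, 0.705, -0.001]
contact_force: [0.4, 0.1, 0.0]
width: 0.997
finger_force: 0.0
```

Run:
```python
from h import *
P=load();W=P["wrist"]
cv2.imwrite("pics/w3.png",cv2.resize(W["img"][120:384,120:420],None,fx=2.2,fy=2.2,interpolation=2))
print(ctrl.sense()["tcp_pos"],ctrl.sense()["contact_force"])
for t in("stand","clip"):
  for n,p in P.items():
    for c,u,v,m in best(t,p)[:2]: print(t,n,round(c,2),u.round(1),v.round(1),at_z(p,(u,v),.025).round(3))
```

```text
[ 0.57975212 -0.14001696  0.22796305] [-0.65639401  0.48755395 -0.64778118]
stand scene 0.8 278.5 260.7 [ 0.571 -0.247  0.025]
stand side 0.97 234.8 254.5 [ 0.588 -0.245  0.025]
stand wrist 0.87 261.9 215.3 [ 0.587 -0.208  0.025]
clip scene 0.92 279.2 240.8 [ 0.611 -0.194  0.025]
clip scene 0.9 195.7 222.1 [ 0.48  -0.028  0.025]
clip side 0.82 196.3 199.6 [0.465 0.015 0.025]
clip side 0.68 187.1 269.3 [ 0.466 -0.304  0.025]
clip wrist 0.81 157.8 86.1 [ 0.468 -0.047  0.025]
clip wrist 0.69 181.9 306.0 [ 0.467 -0.358  0.025]
```

View pics/w3.png

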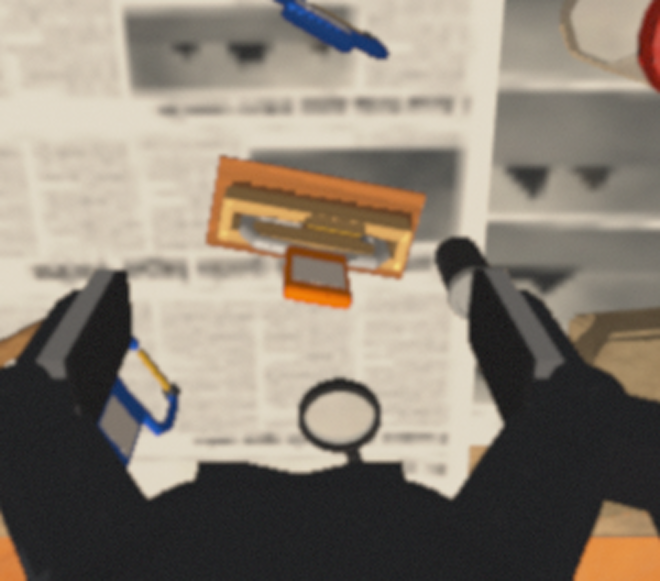

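The orange hook stands alone in the stand at crop (318,245). Its tag's top edge is at about (318,296), and its brass gate shows on the right at (340,225). So hook +x is about world +x, turned a few degrees clockwise. The blue hooks at crop (150,390) and (330,30) are well clear.

Run:
```python
from h import *
P=load();W=P["wrist"]
h=cv2.cvtColor(W["img"],cv2.COLOR_BGR2HSV)
def px(x,y): return (120+x/2.2,120+y/2.2)
# stand base top corners ~ z .006?, slot walls top z .026
for n,z,A,B in(("base back",.004,(222,156),(425,193)),("wall back",.026,(232,183),(412,214)),("wall front",.026,(221,238),(403,277)),("tag top front",.096,(285,300),(350,306)),("tagtop back",.096,(285,287),(350,294))):
    a=at_z(W,px(*A),z);b=at_z(W,px(*B),z);d=b-a;print(n,a[:2].round(4),b[:2].round(4),((a+b)/2)[:2].round(4),"len",np.hypot(*d[:2]).round(4),"yaw",np.degrees(np.arctan2(d[1],d[0])).round(1))
m=((h[...,0]<14)&(h[...,1]>215)&(h[...,2]>150)).astype(np.uint8);m[:240]=0;m[270:]=0
n,l,s,c=cv2.connectedComponentsWithStats(m)
for i in range(1,n):
  if s[i,4]>20:
    v,u=np.nonzero(l==i);r=cv2.minAreaRect(np.c_[u,v].astype(np.float32));print(s[i],c[i],r,at_z(W,c[i],.096))
for n in("scene","side"):
    print(n,proj(P[n],[.585,-.232,.076]))
# stand mask + rect on ground
b=best("stand",W)[0];v,u=np.nonzero(b[3]["region"]);print(b[0],cv2.minAreaRect(np.array([at_z(W,q,.015)[:2] for q in np.c_[u,v]],np.float32)))
```

```text
base back [ 0.5317 -0.1795] [ 0.6605 -0.2045] [ 0.5961 -0.192 ] len 0.1312 yaw -11.0
wall back [ 0.5399 -0.1889] [ 0.6485 -0.209 ] [ 0.5942 -0.199 ] len 0.1104 yaw -10.5
wall front [ 0.5319 -0.2253] [ 0.6455 -0.2526] [ 0.5887 -0.239 ] len 0.1169 yaw -13.5
tag top front [ 0.5729 -0.2241] [ 0.6057 -0.2276] [ 0.5893 -0.2258] len 0.033 yaw -6.0
tagtop back [ 0.5729 -0.2166] [ 0.6055 -0.2206] [ 0.5892 -0.2186] len 0.0328 yaw -7.0
scene [280.66529235 237.47138253]
side [233.69488214 236.28841815]
0.82 ((0.5869076251983643, -0.21806471049785614), (0.06225110962986946, 0.12883883714675903), 78.5018081665039)
```

Call:
move_arm(increments=[{"dx": 0.0,"dy": -0.008,"dz": -0.006,"rx": 0.0,"ry": 0.0,"rz": 0.115,"fingers": 0.085},{"dx": 0.0,"dy": -0.008,"dz": -0.006,"rx": 0.0,"ry": 0.0,"rz": 0.115,"fingers": 0.085},{"dx": 0.001,"dy": -0.008,"dz": -0.006,"rx": 0.0,"ry": 0.0,"rz": 0.115,"fingers": 0.085},{"dx": 0.001,"dy": -0.008,"dz": -0.006,"rx": 0.0,"ry": 0.0,"rz": 0.115,"fingers": 0.085},{"dx": 0.001,"dy": -0.008,"dz": -0.006,"rx": 0.0,"ry": 0.0,"rz": 0.115,"fingers": 0.085},{"dx": 0.001,"dy": -0.008,"dz": -0.006,"rx": 0.0,"ry": 0.0,"rz": 0.115,"fingers": 0.085},{"dx": 0.001,"dy": -0.008,"dz": -0.006,"rx": 0.0,"ry": 0.0,"rz": 0.115,"fingers": 0.085},{"dx": 0.001,"dy": -0.008,"dz": -0.006,"rx": 0.0,"ry": 0.0,"rz": 0.115,"fingers": 0.085},{"dx": 0.001,"dy": -0.008,"dz": 0.0,"rx": 0.0,"ry": 0.0,"rz": 0.115,"fingers": 0.085},{"dx": 0.001,"dy": -0.008,"dz": 0.0,"rx": 0.0,"ry": 0.0,"rz": 0.115,"fingers": 0.085},{"dx": 0.0,"dy": -0.002,"dz": 0.0,"rx": 0.0,"ry": 0.0,"rz": 0.115,"fingers": 0.085},{"dx": 0.0,"dy": 0.0,"dz": 0.0,"rx": 0.0,"ry": 0.0,"rz": 0.115,"fingers": 0.085},{"dx": 0.0,"dy": 0.0,"dz": 0.0,"rx": 0.0,"ry": 0.0,"rz": 0.0,"fingers": 0.085}])

```text
clock: 4.45
tcp_pos: [0.588, -0.2222, 0.1802]
tcp_rot: [-0.0, 0.093, 0.996, 0.0]
contact_force: [0.9, 0.2, -0.5]
width: 0.997
finger_force: 0.0
```

Run:
```python
from h import *
from scipy.spatial.transform import Rotation as R
W=ctrl.snapshot("wrist");s=ctrl.sense()
q=s["tcp_rot"];M=R.from_quat(q[[1,2,3,0]]).as_matrix();print(s["tcp_pos"],M.round(3).tolist(),s["qpos"].round(2))
print("yaw tooly-90",np.degrees(np.arctan2(M[1,1],M[0,1]))-90)
cv2.imwrite("pics/w4.png",cv2.resize(W["img"],(800,600),interpolation=2))
print("pred tag top",proj(W,[.588,-.222,.096])*800/512)
np.savez("w4.npz",**W)
```

```text
[ 0.58798273 -0.22201847  0.18026854] [[-0.981, 0.192, -0.0], [0.192, 0.981, 0.0], [0.0, 0.0, -1.0]] [-0.54  0.45  1.43  0.    1.26 -1.92]
yaw tooly-90 -11.060799537139602
pred tag top [401.86505058 315.54817992]
```

View pics/w4.png

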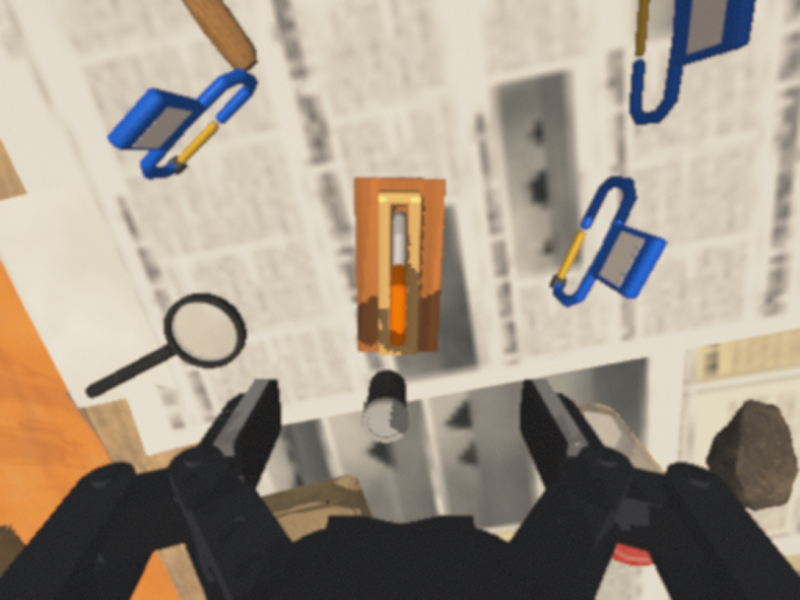

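The view is straight down onto the hook. The orange tag is at (398,265–345) and in line with the fingers, and the black can is clear at (385,405).

Run:
```python
from h import *
W=dict(np.load("w4.npz"))
for n,z,uv in(("far top",.096,(398,346)),("tag near bottom",.049,(398,265)),("top mid",.096,(398,320)),("base near",.004,(399,178)),("base far",.004,(399,352)),("hook near end",.03,(399,212)),("base L",.004,(357,270)),("base R",.004,(442,270))):
    print(n,at_z(W,np.array(uv)*.64,z).round(4))
ax=np.array([np.cos(.193),-np.sin(.193)])
p=at_z(W,np.array((398,346))*.64,.096)[:2];print("tag ctr from far",p-18e-3*ax)
p=at_z(W,np.array((398,265))*.64,.049)[:2];print("from near",p+18e-3*ax)
```

```text
far top [ 0.6053 -0.2274  0.096 ]
tag near bottom [ 0.5723 -0.2213  0.049 ]
top mid [ 0.5901 -0.2245  0.096 ]
base near [ 0.5231 -0.2114  0.004 ]
base far [ 0.654  -0.2363  0.004 ]
hook near end [ 0.5425 -0.215   0.03  ]
base L [ 0.582  -0.2544  0.004 ]
base R [ 0.5937 -0.1924  0.004 ]
tag ctr from far [ 0.58760494 -0.22395617]
from near [ 0.58996622 -0.2247678 ]
```

Call:
move_arm(grip_force=50, increments=[{"dx": 0.001,"dy": -0.002,"dz": -0.02,"rx": 0.0,"ry": 0.0,"rz": 0.0,"fingers": 0.085},{"dx": 0.0,"dy": 0.0,"dz": -0.03,"rx": 0.0,"ry": 0.0,"rz": 0.0,"fingers": 0.07},{"dx": 0.0,"dy": 0.0,"dz": -0.03,"rx": 0.0,"ry": 0.0,"rz": 0.0,"fingers": 0.06},{"dx": 0.0,"dy": 0.0,"dz": -0.02,"rx": 0.0,"ry": 0.0,"rz": 0.0,"fingers": 0.05},{"dx": 0.0,"dy": 0.0,"dz": -0.006,"rx": 0.0,"ry": 0.0,"rz": 0.0,"fingers": 0.04},{"dx": 0.0,"dy": 0.0,"dz": 0.0,"rx": 0.0,"ry": 0.0,"rz": 0.0,"fingers": 0.025},{"dx": 0.0,"dy": 0.0,"dz": 0.0,"rx": 0.0,"ry": 0.0,"rz": 0.0,"fingers": 0.012},{"dx": 0.0,"dy": 0.0,"dz": 0.0,"rx": 0.0,"ry": 0.0,"rz": 0.0,"fingers": 0.004},{"dx": 0.0,"dy": 0.0,"dz": 0.0,"rx": 0.0,"ry": 0.0,"rz": 0.0,"fingers": 0.0},{"dx": 0.0,"dy": 0.0,"dz": 0.0,"rx": 0.0,"ry": 0.0,"rz": 0.0,"fingers": 0.0}])

```text
clock: 5.33
tcp_pos: [0.5899, -0.2245, 0.0759]
tcp_rot: [0.001, 0.095, 0.995, -0.001]
contact_force: [-0.2, 0.5, 3.1]
width: 0.096
finger_force: 51.1
```

Call:
move_arm(increments=[{"dx": 0.0,"dy": 0.0,"dz": 0.01,"rx": 0.0,"ry": 0.0,"rz": 0.0,"fingers": 0.0},{"dx": 0.0,"dy": 0.0,"dz": 0.02,"rx": 0.0,"ry": 0.0,"rz": 0.0,"fingers": 0.0},{"dx": 0.0,"dy": 0.0,"dz": 0.03,"rx": 0.0,"ry": 0.0,"rz": 0.0,"fingers": 0.0},{"dx": 0.0,"dy": 0.0,"dz": 0.03,"rx": 0.0,"ry": 0.0,"rz": 0.0,"fingers": 0.0},{"dx": -0.005,"dy": 0.02,"dz": 0.03,"rx": 0.0,"ry": 0.0,"rz": 0.02,"fingers": 0.0},{"dx": -0.005,"dy": 0.03,"dz": 0.02,"rx": 0.0,"ry": 0.0,"rz": 0.03,"fingers": 0.0},{"dx": -0.007,"dy": 0.035,"dz": 0.02,"rx": 0.0,"ry": 0.0,"rz": 0.03,"fingers": 0.0},{"dx": -0.007,"dy": 0.035,"dz": 0.02,"rx": 0.0,"ry": 0.0,"rz": 0.03,"fingers": 0.0},{"dx": -0.007,"dy": 0.035,"dz": 0.0,"rx": 0.0,"ry": 0.0,"rz": 0.03,"fingers": 0.0},{"dx": -0.007,"dy": 0.035,"dz": 0.0,"rx": 0.0,"ry": 0.0,"rz": 0.03,"fingers": 0.0},{"dx": -0.007,"dy": 0.035,"dz": 0.0,"rx": 0.0,"ry": 0.0,"rz": 0.02,"fingers": 0.0},{"dx": -0.005,"dy": 0.03,"dz": 0.0,"rx": 0.0,"ry": 0.0,"rz": 0.0,"fingers": 0.0},{"dx": -0.005,"dy": 0.02,"dz": 0.0,"rx": 0.0,"ry": 0.0,"rz": 0.0,"fingers": 0.0},{"dx": 0.0,"dy": 0.01,"dz": 0.0,"rx": 0.0,"ry": 0.0,"rz": 0.0,"fingers": 0.0},{"dx": 0.0,"dy": 0.0,"dz": 0.0,"rx": 0.0,"ry": 0.0,"rz": 0.0,"fingers": 0.0}])

```text
clock: 6.58
tcp_pos: [0.5338, 0.0629, 0.2554]
tcp_rot: [0.001, -0.001, 1.0, 0.0]
contact_force: [-0.6, -0.3, -0.2]
width: 0.099
finger_force: 50.7
```

Run:
```python
from h import *
W=ctrl.snapshot("wrist");S=ctrl.snapshot("scene");D=ctrl.snapshot("side");s=ctrl.sense();print(s["tcp_pos"],s["tcp_rot"],s["contact_force"])
for n,p in(("w5",W),("s5",S),("d5",D)): np.savez(n+".npz",**p)
def cr(p,c,w,h,f):
    u,v=map(int,proj(p,c));u=max(0,u-w//2);v=max(0,v-h//2);print(u,v);return cv2.resize(p["img"][v:v+h,u:u+w],(w*f,h*f),interpolation=cv2.INTER_CUBIC)
out=np.zeros((600,800,3),np.uint8)
out[:384,:512]=W["img"]
c=np.array([.535,.12,.13]);a=cr(S,c,100,75,4) ;b=cr(D,c,90,70,4)
out[300:600,400:800]=a[:300,:400]; out[:280,440:800]=b
cv2.imwrite("pics/w5.png",out)
```

```text
[0.53448379 0.05988715 0.2546291 ] [ 3.20873807e-04  6.81695039e-04  9.99999620e-01 -4.38610765e-04] [-0.36223181 -0.00476552 -1.72778226]
135 115
174 118
```

View pics/w5.png

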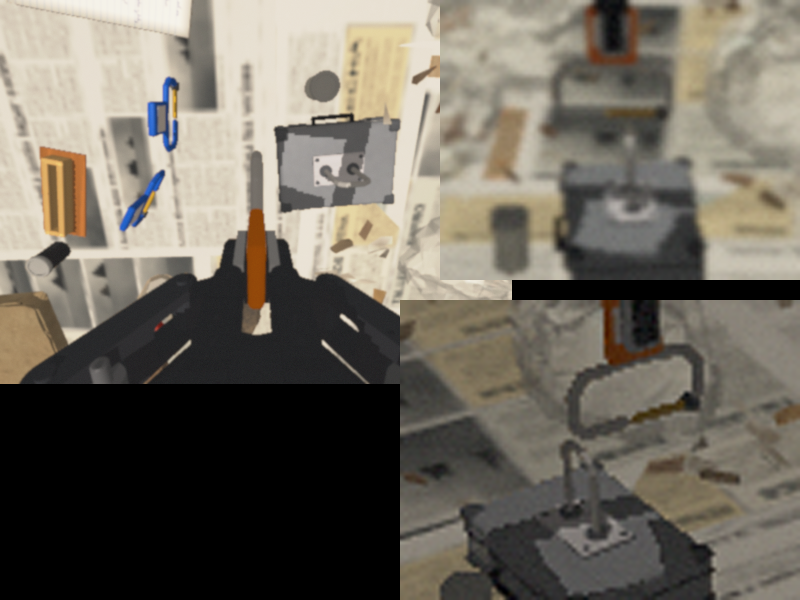

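The hook hangs straight in the grip with its brass gate on the +x side. The case fills the right of the wrist view: lid corners at about (277,127), (396,118), (400,200) and (281,212), plate centre at (338,171), and bar at about (335,185)–(370,180). Next I'll take sub-pixel measurements.

Run:
```python
from h import *
W,S,D=[dict(np.load(n+".npz")) for n in("w5","s5","d5")]
C=[(277,127),(396,118),(400,200),(281,212)]
g=np.array([at_z(W,c,.049)[:2] for c in C]);print(g.round(4),g.mean(0).round(4))
for i,j in((0,1),(3,2)):
    d=g[j]-g[i];print("y edge len",np.hypot(*d),"yaw",np.degrees(np.arctan2(-d[0],d[1])))
for i,j in((0,3),(1,2)):
    d=g[j]-g[i];print("x edge len",np.hypot(*d),"yaw",np.degrees(np.arctan2(d[1],d[0])))
print("plate",[at_z(W,c,.049).round(4).tolist() for c in((338,171),(325,172),(352,170))])
# crops for detail
a=cv2.resize(W["img"][140:215,295:395],(800,600),interpolation=cv2.INTER_CUBIC)
cv2.imwrite("pics/w6.png",a)
```

```text
[[0.4851 0.0875]
 [0.4743 0.2293]
 [0.5793 0.2524]
 [0.5968 0.0958]] [0.5339 0.1662]
y edge len 0.14224865701303593 yaw 4.339591326419594
y edge len 0.1575766096566331 yaw 6.375843603313255
x edge len 0.11202946030281992 yaw 4.288249501651129
x edge len 0.10750020858101504 yaw 12.42944378241521
plate [[0.5399, 0.1666, 0.049], [0.5412, 0.1501, 0.049], [0.5385, 0.1842, 0.049]]
```

View pics/w6.png

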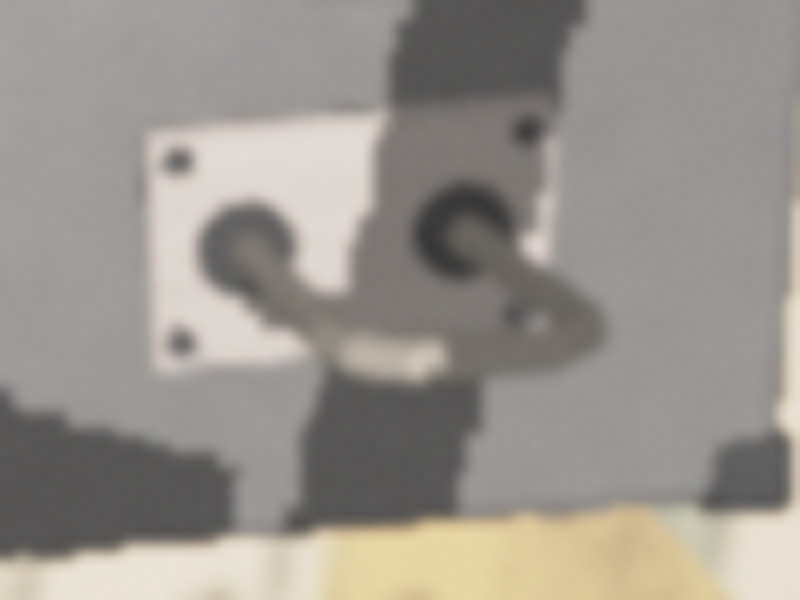

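Run:
```python
from h import *
W,S,D=[dict(np.load(n+".npz")) for n in("w5","s5","d5")]
f=lambda x,y:(295+x/8,140+y/8)
a,b=[at_z(W,f(*c),.051)[:2] for c in((247,241),(463,228))];d=b-a
print("legs",a,b,(a+b)/2,np.hypot(*d),"yaw",np.degrees(np.arctan2(-d[0],d[1])))
for e in(((150,130),(560,95)),((158,373),(570,338))):
    p,q=[at_z(W,f(*c),.049)[:2] for c in e];d=q-p;print("plate edge",p,q,"yaw",np.degrees(np.arctan2(-d[0],d[1])),"mid",(p+q)/2)
for z in(.099,.104,.109,.114,.119):
    p,q=[at_z(W,f(*c),z)[:2] for c in((345,358),(530,352))];d=q-p
    print(z,at_z(W,f(450,356),z)[:2].round(4),"yaw",np.degrees(np.arctan2(-d[0],d[1])).round(1),"D",proj(D,[.538,.168,z]).round(1),"S",proj(S,[.538,.168,z]).round(1))
print("D plate",proj(D,[.538,.168,.049]))
# hook in hand: tag bottom/top, gate. predicted eye pts in S,D crop px
s=ctrl.sense();t=s["tcp_pos"]+[0,0,.002]
for n,p,o in(("D",D,(174,118,440,0)),("S",S,(135,115,400,300))):
  for nm,x,z in(("noseL",-46,-50),("endR",46,-50),("gatetip",-6,-68),("hinge",36,-68),("spinetop",0,-23)):
    u,v=proj(p,t+np.array([x,0,z])/1e3);print(n,nm,round(o[2]+(u-o[0])*4),round(o[3]+(v-o[1])*4))
```

```text
legs [0.53819526 0.15050814] [0.53602562 0.18438494] [0.53711044 0.16744654] 0.03394620582091253 yaw 3.6645012345780383
plate edge [0.52084695 0.13435312] [0.51522474 0.19768677] yaw 5.072924267653916 mid [0.51803584 0.16601995]
plate edge [0.56086388 0.13849841] [0.55480734 0.20455668] yaw 5.238506585064962 mid [0.55783561 0.17152755]
0.099 [0.5417 0.1669] yaw 2.0 D [221.1 154.7] S [178.9 154. ]
0.104 [0.5401 0.1651] yaw 2.0 D [221.1 153.3] S [178.7 152.4]
0.109 [0.5384 0.1632] yaw 2.0 D [221.1 152. ] S [178.6 150.8]
0.114 [0.5368 0.1614] yaw 2.0 D [221.  150.6] S [178.5 149.2]
0.119 [0.5352 0.1595] yaw 2.0 D [221.  149.3] S [178.3 147.6]
D plate [221.51379467 167.88698637]
D noseL 553 90
D endR 677 90
D gatetip 608 111
D hinge 664 112
D spinetop 614 57
S noseL 568 405
S endR 704 365
S gatetip 631 413
S hinge 691 395
S spinetop 635 345
```

Call:
move_arm(increments=[{"dx": 0.0,"dy": 0.015,"dz": 0.0,"rx": 0.0,"ry": 0.0,"rz": 0.025,"fingers": 0.0},{"dx": 0.001,"dy": 0.025,"dz": 0.0,"rx": 0.0,"ry": 0.0,"rz": 0.025,"fingers": 0.0},{"dx": 0.0,"dy": 0.03,"dz": 0.0,"rx": 0.0,"ry": 0.0,"rz": 0.025,"fingers": 0.0},{"dx": 0.0,"dy": 0.025,"dz": -0.01,"rx": 0.0,"ry": 0.0,"rz": 0.0,"fingers": 0.0},{"dx": 0.0,"dy": 0.012,"dz": -0.015,"rx": 0.0,"ry": 0.0,"rz": 0.0,"fingers": 0.0},{"dx": 0.0,"dy": 0.0,"dz": -0.015,"rx": 0.0,"ry": 0.0,"rz": 0.0,"fingers": 0.0},{"dx": 0.0,"dy": 0.0,"dz": -0.01,"rx": 0.0,"ry": 0.0,"rz": 0.0,"fingers": 0.0},{"dx": 0.0,"dy": 0.0,"dz": 0.0,"rx": 0.0,"ry": 0.0,"rz": 0.0,"fingers": 0.0},{"dx": 0.0,"dy": 0.0,"dz": 0.0,"rx": 0.0,"ry": 0.0,"rz": 0.0,"fingers": 0.0}])

```text
clock: 7.48
tcp_pos: [0.5352, 0.1667, 0.2038]
tcp_rot: [-0.001, -0.036, 0.999, -0.0]
contact_force: [0.2, -0.0, -1.5]
width: 0.099
finger_force: 50.7
```

Run:
```python
from h import *
W=ctrl.snapshot("wrist");S=ctrl.snapshot("scene");D=ctrl.snapshot("side");s=ctrl.sense();print(s["tcp_pos"],s["tcp_rot"],s["contact_force"])
for n,p in(("w7",W),("s7",S),("d7",D)): np.savez(n+".npz",**p)
out=np.zeros((600,800,3),np.uint8)
r=lambda i,w,h:cv2.resize(i,(w,h),interpolation=cv2.INTER_CUBIC)
c=s["tcp_pos"]-[0,0,.07]
for k,p in enumerate((D,S)):
    u,v=map(int,proj(p,c));print(u-40,v-30);out[:300,400*k:400*k+400]=r(p["img"][v-30:v+30,u-40:u+40],400,300)
u,v=map(int,proj(W,c));print(u-60,v-45);out[300:,:400]=r(W["img"][v-45:v+45,u-60:u+60],400,300)
cv2.imwrite("pics/w7.png",out)
```

```text
[0.5359289  0.16720878 0.20536389] [ 9.25374339e-04 -3.63999944e-02  9.99336872e-01  6.68094936e-06] [-0.32165209  0.33006163 -0.84885209]
180 114
137 112
197 165
```

View pics/w7.png

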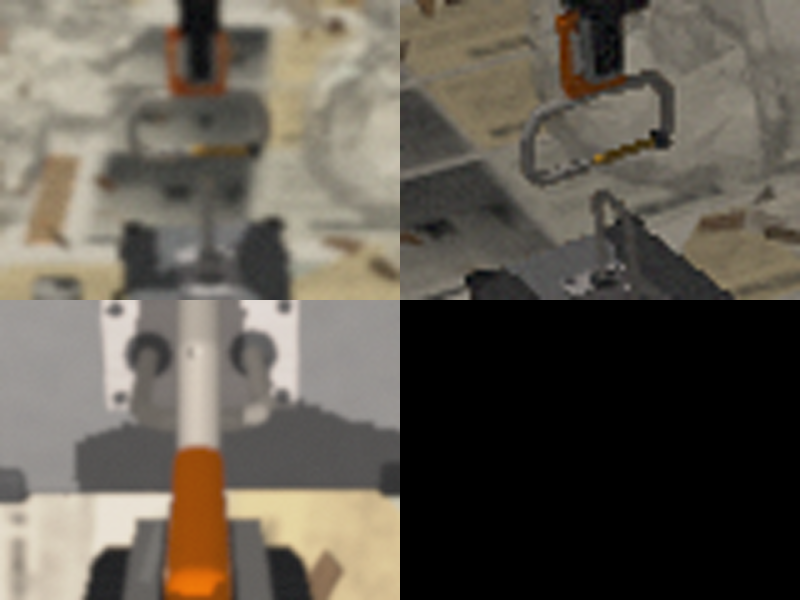

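Wrist view: the hook at (200,370) sits midway between the U-bolt legs at (150,355) and (255,355). Side view: leg at x≈207, gate tip at 190. I'll check the x offset numerically.

Run:
```python
from h import *
S,D=[dict(np.load(n+".npz")) for n in("s7","d7")]
t=np.array([.5358,.1672,.2070])
g=cv2.cvtColor(D["img"],cv2.COLOR_BGR2GRAY).astype(int)
print("u 200..240"); 
for v in (138,140,142,152,154,156,158,160): print(v,g[v,202:238].tolist())
R=np.array([np.cos(.073),np.sin(.073),0])
for nm,x,z in(("L",-46,-50),("R",46,-50),("tip",-6,-68),("x1.5",1.5,-72)): print(nm,proj(D,t+R*x/1e3+np.array([0,0,z/1e3])).round(2),proj(S,t+R*x/1e3+np.array([0,0,z/1e3])).round(2))
for y in(-17,17):
  for z in(.06,.09,.1): print("leg",y,z,proj(D,[.5371-y*.000073,.1675+y*1e-3,z]).round(2),proj(S,[.5371-y*.000073,.1675+y*1e-3,z]).round(2))
```

```text
u 200..240
138 [140, 144, 139, 117, 97, 96, 100, 95, 89, 94, 97, 99, 107, 107, 105, 101, 89, 77, 61, 59, 68, 77, 80, 78, 78, 79, 82, 82, 88, 85, 86, 99, 141, 164, 165, 163]
140 [152, 146, 140, 118, 99, 117, 132, 136, 135, 133, 130, 129, 124, 120, 118, 112, 107, 101, 92, 88, 89, 89, 86, 86, 88, 87, 90, 93, 98, 99, 91, 101, 139, 163, 161, 155]
142 [165, 152, 145, 122, 99, 102, 124, 140, 144, 146, 143, 143, 137, 131, 130, 126, 124, 116, 109, 96, 95, 95, 91, 92, 94, 95, 90, 81, 74, 77, 92, 123, 153, 165, 155, 148]
152 [106, 114, 116, 117, 117, 119, 114, 112, 107, 99, 80, 64, 49, 49, 47, 58, 71, 79, 83, 81, 76, 72, 66, 56, 50, 55, 67, 94, 131, 150, 161, 172, 170, 170, 164, 161]
154 [134, 131, 132, 133, 131, 129, 124, 121, 119, 110, 104, 93, 88, 87, 86, 85, 95, 95, 89, 86, 84, 86, 79, 71, 67, 73, 91, 113, 140, 162, 167, 167, 164, 163, 163, 163]
156 [141, 142, 143, 140, 140, 137, 136, 130, 132, 128, 125, 120, 123, 118, 119, 116, 110, 106, 92, 88, 90, 98, 99, 98, 97, 92, 105, 125, 146, 161, 163, 157, 155, 152, 162, 165]
158 [154, 148, 127, 101, 88, 95, 112, 132, 134, 132, 135, 128, 127, 130, 126, 123, 121, 115, 101, 88, 94, 109, 113, 115, 115, 118, 115, 106, 98, 99, 83, 62, 45, 59, 100, 149]
160 [157, 152, 111, 59, 38, 43, 54, 57, 69, 90, 112, 112, 115, 114, 114, 119, 120, 111, 100, 89, 96, 109, 115, 117, 115, 114, 94, 73, 58, 54, 48, 52, 51, 69, 115, 161]
L [205.6  139.33] [161.   140.68]
R [234.34 138.43] [191.61 130.33]
tip [218.29 143.95] [175.13 142.09]
x1.5 [220.65 144.98] [177.73 142.55]
leg -17 0.06 [221.35 167.7 ] [183.   169.14]
leg -17 0.09 [221.12 159.73] [182.2  159.75]
leg -17 0.1 [221.05 157.03] [181.93 156.57]
leg 17 0.06 [220.97 162.54] [176.56 163.67]
leg 17 0.09 [220.75 154.65] [175.69 154.37]
leg 17 0.1 [220.67 151.98] [175.4  151.21]
```

Call:
move_arm(increments=[{"dx": 0.001,"dy": 0.0,"dz": -0.004,"rx": 0.0,"ry": 0.0,"rz": 0.0,"fingers": 0.0},{"dx": 0.0,"dy": 0.0,"dz": -0.004,"rx": 0.0,"ry": 0.0,"rz": 0.0,"fingers": 0.0},{"dx": 0.0,"dy": 0.0,"dz": -0.003,"rx": 0.0,"ry": 0.0,"rz": 0.0,"fingers": 0.0},{"dx": 0.0,"dy": 0.0,"dz": -0.002,"rx": 0.0,"ry": 0.0,"rz": 0.0,"fingers": 0.0},{"dx": 0.0,"dy": 0.0,"dz": -0.001,"rx": 0.0,"ry": 0.0,"rz": 0.0,"fingers": 0.0},{"dx": 0.0,"dy": 0.0,"dz": 0.0,"rx": 0.0,"ry": 0.0,"rz": 0.0,"fingers": 0.0}])

```text
clock: 8.13
tcp_pos: [0.5357, 0.1681, 0.1899]
tcp_rot: [-0.0, -0.037, 0.999, -0.0]
contact_force: [0.6, 0.5, -0.9]
width: 0.097
finger_force: 50.8
```

Call:
move_arm(increments=[{"dx": 0.0,"dy": 0.0,"dz": -0.001,"rx": 0.0,"ry": 0.0,"rz": 0.0,"fingers": 0.0},{"dx": 0.0,"dy": 0.0,"dz": -0.001,"rx": 0.0,"ry": 0.0,"rz": 0.0,"fingers": 0.0},{"dx": 0.0,"dy": 0.0,"dz": -0.001,"rx": 0.0,"ry": 0.0,"rz": 0.0,"fingers": 0.0},{"dx": 0.0,"dy": 0.0,"dz": -0.001,"rx": 0.0,"ry": 0.0,"rz": 0.0,"fingers": 0.0},{"dx": 0.0,"dy": 0.0,"dz": 0.0,"rx": 0.0,"ry": 0.0,"rz": 0.0,"fingers": 0.0}])

```text
clock: 8.55
tcp_pos: [0.5359, 0.168, 0.1861]
tcp_rot: [-0.0, -0.037, 0.999, -0.0]
contact_force: [-0.6, -0.3, -1.4]
width: 0.1
finger_force: 50.8
```

Call:
move_arm(increments=[{"dx": 0.0,"dy": 0.0,"dz": -0.001,"rx": 0.0,"ry": 0.0,"rz": 0.0,"fingers": 0.0},{"dx": 0.0,"dy": 0.0,"dz": -0.001,"rx": 0.0,"ry": 0.0,"rz": 0.0,"fingers": 0.0},{"dx": 0.0,"dy": 0.0,"dz": -0.001,"rx": 0.0,"ry": 0.0,"rz": 0.0,"fingers": 0.0},{"dx": 0.0,"dy": 0.0,"dz": -0.001,"rx": 0.0,"ry": 0.0,"rz": 0.0,"fingers": 0.0},{"dx": 0.0,"dy": 0.0,"dz": 0.0,"rx": 0.0,"ry": 0.0,"rz": 0.0,"fingers": 0.0}])

```text
clock: 8.97
tcp_pos: [0.5361, 0.168, 0.1825]
tcp_rot: [0.0, -0.037, 0.999, 0.0]
contact_force: [0.2, 0.1, 1.8]
width: 0.098
finger_force: 51.2
```

Call:
move_arm(increments=[{"dx": 0.0,"dy": 0.0,"dz": -0.001,"rx": 0.0,"ry": 0.0,"rz": 0.0,"fingers": 0.0},{"dx": 0.0,"dy": 0.0,"dz": -0.001,"rx": 0.0,"ry": 0.0,"rz": 0.0,"fingers": 0.0},{"dx": 0.0,"dy": 0.0,"dz": -0.001,"rx": 0.0,"ry": 0.0,"rz": 0.0,"fingers": 0.0},{"dx": 0.0,"dy": 0.0,"dz": 0.0,"rx": 0.0,"ry": 0.0,"rz": 0.0,"fingers": 0.0}])

```text
clock: 9.3
tcp_pos: [0.5362, 0.168, 0.1794]
tcp_rot: [0.0, -0.037, 0.999, 0.0]
contact_force: [-0.2, 0.4, 1.7]
width: 0.095
finger_force: 51.3
```

Call:
move_arm(increments=[{"dx": 0.0,"dy": 0.0,"dz": -0.001,"rx": 0.0,"ry": 0.0,"rz": 0.0,"fingers": 0.0},{"dx": 0.0,"dy": 0.0,"dz": -0.001,"rx": 0.0,"ry": 0.0,"rz": 0.0,"fingers": 0.0},{"dx": 0.0,"dy": 0.0,"dz": -0.001,"rx": 0.0,"ry": 0.0,"rz": 0.0,"fingers": 0.0},{"dx": 0.0,"dy": 0.0,"dz": 0.0,"rx": 0.0,"ry": 0.0,"rz": 0.0,"fingers": 0.0}])

```text
clock: 9.63
tcp_pos: [0.536, 0.168, 0.1762]
tcp_rot: [0.0, -0.037, 0.999, 0.0]
contact_force: [-1.1, 0.5, 3.0]
width: 0.098
finger_force: 51.4
```

Force is rising gently, so the gate is opening rather than the bar striking the rigid nose.

Call:
move_arm(increments=[{"dx": 0.0,"dy": 0.0,"dz": -0.001,"rx": 0.0,"ry": 0.0,"rz": 0.0,"fingers": 0.0},{"dx": 0.0,"dy": 0.0,"dz": -0.001,"rx": 0.0,"ry": 0.0,"rz": 0.0,"fingers": 0.0},{"dx": 0.0,"dy": 0.0,"dz": -0.001,"rx": 0.0,"ry": 0.0,"rz": 0.0,"fingers": 0.0},{"dx": 0.0,"dy": 0.0,"dz": -0.001,"rx": 0.0,"ry": 0.0,"rz": 0.0,"fingers": 0.0},{"dx": 0.0,"dy": 0.0,"dz": 0.0,"rx": 0.0,"ry": 0.0,"rz": 0.0,"fingers": 0.0}])

```text
clock: 10.05
tcp_pos: [0.536, 0.168, 0.1721]
tcp_rot: [-0.0, -0.037, 0.999, -0.0]
contact_force: [-1.0, -0.2, 4.1]
width: 0.101
finger_force: 51.5
```

Call:
move_arm(increments=[{"dx": 0.0,"dy": 0.0,"dz": -0.001,"rx": 0.0,"ry": 0.0,"rz": 0.0,"fingers": 0.0},{"dx": 0.0,"dy": 0.0,"dz": -0.001,"rx": 0.0,"ry": 0.0,"rz": 0.0,"fingers": 0.0},{"dx": 0.0,"dy": 0.0,"dz": -0.001,"rx": 0.0,"ry": 0.0,"rz": 0.0,"fingers": 0.0},{"dx": 0.0,"dy": 0.0,"dz": -0.001,"rx": 0.0,"ry": 0.0,"rz": 0.0,"fingers": 0.0},{"dx": 0.0,"dy": 0.0,"dz": 0.0,"rx": 0.0,"ry": 0.0,"rz": 0.0,"fingers": 0.0}])

```text
clock: 10.47
tcp_pos: [0.5362, 0.168, 0.1682]
tcp_rot: [0.0, -0.037, 0.999, 0.0]
contact_force: [0.3, -0.2, 4.1]
width: 0.097
finger_force: 51.6
```

Call:
move_arm(increments=[{"dx": 0.0,"dy": 0.0,"dz": -0.001,"rx": 0.0,"ry": 0.0,"rz": 0.0,"fingers": 0.0},{"dx": 0.0,"dy": 0.0,"dz": -0.001,"rx": 0.0,"ry": 0.0,"rz": 0.0,"fingers": 0.0},{"dx": 0.0,"dy": 0.0,"dz": -0.001,"rx": 0.0,"ry": 0.0,"rz": 0.0,"fingers": 0.0},{"dx": 0.0,"dy": 0.0,"dz": -0.001,"rx": 0.0,"ry": 0.0,"rz": 0.0,"fingers": 0.0},{"dx": 0.0,"dy": 0.0,"dz": 0.0,"rx": 0.0,"ry": 0.0,"rz": 0.0,"fingers": 0.0}])

```text
clock: 10.88
tcp_pos: [0.5365, 0.168, 0.1644]
tcp_rot: [0.001, -0.037, 0.999, 0.0]
contact_force: [0.2, 0.2, 4.3]
width: 0.098
finger_force: 51.7
```

Call:
move_arm(increments=[{"dx": 0.0,"dy": 0.0,"dz": -0.001,"rx": 0.0,"ry": 0.0,"rz": 0.0,"fingers": 0.0},{"dx": 0.0,"dy": 0.0,"dz": -0.001,"rx": 0.0,"ry": 0.0,"rz": 0.0,"fingers": 0.0},{"dx": 0.0,"dy": 0.0,"dz": -0.001,"rx": 0.0,"ry": 0.0,"rz": 0.0,"fingers": 0.0},{"dx": 0.0,"dy": 0.0,"dz": -0.001,"rx": 0.0,"ry": 0.0,"rz": 0.0,"fingers": 0.0},{"dx": 0.0,"dy": 0.0,"dz": 0.0,"rx": 0.0,"ry": 0.0,"rz": 0.0,"fingers": 0.0}])

```text
clock: 11.3
tcp_pos: [0.5368, 0.1681, 0.1606]
tcp_rot: [0.001, -0.037, 0.999, 0.0]
contact_force: [1.3, -0.1, 5.3]
width: 0.095
finger_force: 51.7
```

Call:
move_arm(increments=[{"dx": 0.0,"dy": 0.0,"dz": -0.001,"rx": 0.0,"ry": 0.0,"rz": 0.0,"fingers": 0.0},{"dx": 0.0,"dy": 0.0,"dz": -0.001,"rx": 0.0,"ry": 0.0,"rz": 0.0,"fingers": 0.0},{"dx": 0.0,"dy": 0.0,"dz": -0.001,"rx": 0.0,"ry": 0.0,"rz": 0.0,"fingers": 0.0},{"dx": 0.0,"dy": 0.0,"dz": 0.0,"rx": 0.0,"ry": 0.0,"rz": 0.0,"fingers": 0.0}])

```text
clock: 11.63
tcp_pos: [0.537, 0.1681, 0.1576]
tcp_rot: [0.001, -0.037, 0.999, 0.0]
contact_force: [3.6, 0.7, 3.3]
width: 0.101
finger_force: 51.6
```

Call:
move_arm(increments=[{"dx": 0.0,"dy": 0.0,"dz": -0.001,"rx": 0.0,"ry": 0.0,"rz": 0.0,"fingers": 0.0},{"dx": 0.0,"dy": 0.0,"dz": -0.001,"rx": 0.0,"ry": 0.0,"rz": 0.0,"fingers": 0.0},{"dx": 0.0,"dy": 0.0,"dz": 0.0,"rx": 0.0,"ry": 0.0,"rz": 0.0,"fingers": 0.0}])

```text
clock: 11.88
tcp_pos: [0.5369, 0.1681, 0.1555]
tcp_rot: [0.001, -0.037, 0.999, 0.0]
contact_force: [3.5, 1.0, 3.6]
width: 0.1
finger_force: 51.6
```

Call:
move_arm(increments=[{"dx": 0.0,"dy": 0.0,"dz": -0.001,"rx": 0.0,"ry": 0.0,"rz": 0.0,"fingers": 0.0},{"dx": 0.0,"dy": 0.0,"dz": -0.001,"rx": 0.0,"ry": 0.0,"rz": 0.0,"fingers": 0.0},{"dx": 0.0,"dy": 0.0,"dz": 0.0,"rx": 0.0,"ry": 0.0,"rz": 0.0,"fingers": 0.0}])

```text
clock: 12.13
tcp_pos: [0.5367, 0.168, 0.1532]
tcp_rot: [0.001, -0.037, 0.999, 0.0]
contact_force: [5.8, 0.6, 2.2]
width: 0.099
finger_force: 51.5
```

Call:
move_arm(increments=[{"dx": 0.0,"dy": 0.0,"dz": -0.001,"rx": 0.0,"ry": 0.0,"rz": 0.0,"fingers": 0.0},{"dx": 0.0,"dy": 0.0,"dz": -0.001,"rx": 0.0,"ry": 0.0,"rz": 0.0,"fingers": 0.0},{"dx": 0.0,"dy": 0.0,"dz": 0.0,"rx": 0.0,"ry": 0.0,"rz": 0.0,"fingers": 0.0}])

```text
clock: 12.38
tcp_pos: [0.5367, 0.168, 0.151]
tcp_rot: [0.001, -0.037, 0.999, 0.0]
contact_force: [6.3, 1.7, 1.5]
width: 0.097
finger_force: 51.2
```

Call:
move_arm(increments=[{"dx": 0.0,"dy": 0.0,"dz": -0.001,"rx": 0.0,"ry": 0.0,"rz": 0.0,"fingers": 0.0},{"dx": 0.0,"dy": 0.0,"dz": 0.0,"rx": 0.0,"ry": 0.0,"rz": 0.0,"fingers": 0.0}])

```text
clock: 12.55
tcp_pos: [0.537, 0.168, 0.15]
tcp_rot: [0.001, -0.037, 0.999, 0.0]
contact_force: [8.5, 0.6, 0.5]
width: 0.096
finger_force: 51.1
```

Call:
move_arm(increments=[{"dx": 0.0,"dy": 0.0,"dz": -0.001,"rx": 0.0,"ry": 0.0,"rz": 0.0,"fingers": 0.0},{"dx": 0.0,"dy": 0.0,"dz": 0.0,"rx": 0.0,"ry": 0.0,"rz": 0.0,"fingers": 0.0}])

```text
clock: 12.72
tcp_pos: [0.5336, 0.1678, 0.1476]
tcp_rot: [-0.003, -0.037, 0.999, -0.0]
contact_force: [0.9, 0.6, -0.5]
width: 0.101
finger_force: 50.9
```

Snapped: the force fell to the baseline at z≈0.149. Now for the upward tug.

Call:
move_arm(increments=[{"dx": 0.0,"dy": 0.0,"dz": 0.002,"rx": 0.0,"ry": 0.0,"rz": 0.0,"fingers": 0.0},{"dx": 0.0,"dy": 0.0,"dz": 0.003,"rx": 0.0,"ry": 0.0,"rz": 0.0,"fingers": 0.0},{"dx": 0.0,"dy": 0.0,"dz": 0.004,"rx": 0.0,"ry": 0.0,"rz": 0.0,"fingers": 0.0},{"dx": 0.0,"dy": 0.0,"dz": 0.004,"rx": 0.0,"ry": 0.0,"rz": 0.0,"fingers": 0.0},{"dx": 0.0,"dy": 0.0,"dz": 0.004,"rx": 0.0,"ry": 0.0,"rz": 0.0,"fingers": 0.0},{"dx": 0.0,"dy": 0.0,"dz": 0.002,"rx": 0.0,"ry": 0.0,"rz": 0.0,"fingers": 0.0},{"dx": 0.0,"dy": 0.0,"dz": 0.001,"rx": 0.0,"ry": 0.0,"rz": 0.0,"fingers": 0.0},{"dx": 0.0,"dy": 0.0,"dz": 0.0,"rx": 0.0,"ry": 0.0,"rz": 0.0,"fingers": 0.0}])

```text
clock: 13.38
tcp_pos: [0.5362, 0.1681, 0.1698]
tcp_rot: [0.0, -0.037, 0.999, 0.0]
contact_force: [0.2, 0.3, -1.5]
width: 0.097
finger_force: 50.9
```

Run:
```python
from h import *
S=ctrl.snapshot("scene");D=ctrl.snapshot("side");s=ctrl.sense();print(s["tcp_pos"],s["contact_force"])
out=np.zeros((300,800,3),np.uint8);c=s["tcp_pos"]-[0,0,.06]
for k,p in enumerate((D,S)):
    u,v=map(int,proj(p,c));out[:,400*k:400*k+400]=cv2.resize(p["img"][v-30:v+30,u-40:u+40],(400,300),interpolation=cv2.INTER_CUBIC)
cv2.imwrite("pics/w8.png",out)
```

```text
[0.53592461 0.16801935 0.16928054] [ 0.31463997  0.3114875  -1.51741311]
```

View pics/w8.png

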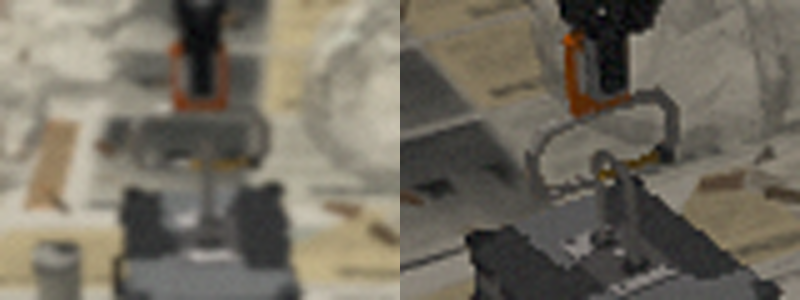

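The U-bolt's bar is inside the loop at scene (605,160), with the brass gate shut beneath it at (635,165). I'll raise further until the tug is felt.

Call:
move_arm(increments=[{"dx": 0.0,"dy": 0.0,"dz": 0.001,"rx": 0.0,"ry": 0.0,"rz": 0.0,"fingers": 0.0},{"dx": 0.0,"dy": 0.0,"dz": 0.0005,"rx": 0.0,"ry": 0.0,"rz": 0.0,"fingers": 0.0},{"dx": 0.0,"dy": 0.0,"dz": 0.0,"rx": 0.0,"ry": 0.0,"rz": 0.0,"fingers": 0.0}])

```text
clock: 13.73
tcp_pos: [0.536, 0.168, 0.1708]
tcp_rot: [-0.0, -0.037, 0.999, 0.0]
contact_force: [0.2, -0.6, -2.2]
width: 0.096
finger_force: 50.9
```

Call:
move_arm(increments=[{"dx": 0.0,"dy": 0.0,"dz": 0.0005,"rx": 0.0,"ry": 0.0,"rz": 0.0,"fingers": 0.0},{"dx": 0.0,"dy": 0.0,"dz": 0.0,"rx": 0.0,"ry": 0.0,"rz": 0.0,"fingers": 0.0}])

```text
clock: 13.9
tcp_pos: [0.536, 0.168, 0.1713]
tcp_rot: [-0.0, -0.037, 0.999, -0.0]
contact_force: [0.3, -0.4, -2.3]
width: 0.095
finger_force: 50.9
```

Call:
move_arm(increments=[{"dx": 0.0,"dy": 0.0,"dz": 0.0005,"rx": 0.0,"ry": 0.0,"rz": 0.0,"fingers": 0.0},{"dx": 0.0,"dy": 0.0,"dz": 0.0,"rx": 0.0,"ry": 0.0,"rz": 0.0,"fingers": 0.0}])

```text
clock: 14.07
tcp_pos: [0.5359, 0.168, 0.1715]
tcp_rot: [-0.0, -0.037, 0.999, -0.0]
contact_force: [0.4, 0.5, -2.7]
width: 0.1
finger_force: 50.5
```

Call:
move_arm(increments=[{"dx": 0.0,"dy": 0.0,"dz": 0.0005,"rx": 0.0,"ry": 0.0,"rz": 0.0,"fingers": 0.0},{"dx": 0.0,"dy": 0.0,"dz": 0.0,"rx": 0.0,"ry": 0.0,"rz": 0.0,"fingers": 0.0},{"dx": 0.0,"dy": 0.0,"dz": 0.0,"rx": 0.0,"ry": 0.0,"rz": 0.0,"fingers": 0.0}])

```text
clock: 14.32
tcp_pos: [0.5358, 0.168, 0.1718]
tcp_rot: [-0.0, -0.037, 0.999, -0.0]
contact_force: [1.5, -0.5, -6.6]
width: 0.098
finger_force: 50.1
```

Call:
move_arm(increments=[{"dx": 0.0,"dy": 0.0,"dz": 0.0005,"rx": 0.0,"ry": 0.0,"rz": 0.0,"fingers": 0.0},{"dx": 0.0,"dy": 0.0,"dz": 0.0,"rx": 0.0,"ry": 0.0,"rz": 0.0,"fingers": 0.0},{"dx": 0.0,"dy": 0.0,"dz": 0.0,"rx": 0.0,"ry": 0.0,"rz": 0.0,"fingers": 0.0}])

```text
clock: 14.57
tcp_pos: [0.5357, 0.168, 0.1721]
tcp_rot: [-0.001, -0.037, 0.999, -0.0]
contact_force: [2.3, 0.5, -12.0]
width: 0.098
finger_force: 49.4
```

Tug felt: about 10 N above the baseline, and the gate holds. Next I'll lower until the spine nearly rests on the bar.

Call:
move_arm(increments=[{"dx": 0.0,"dy": 0.0,"dz": -0.002,"rx": 0.0,"ry": 0.0,"rz": 0.0,"fingers": 0.0},{"dx": 0.0,"dy": 0.0,"dz": -0.004,"rx": 0.0,"ry": 0.0,"rz": 0.0,"fingers": 0.0},{"dx": 0.0,"dy": 0.0,"dz": -0.005,"rx": 0.0,"ry": 0.0,"rz": 0.0,"fingers": 0.0},{"dx": 0.0,"dy": 0.0,"dz": -0.005,"rx": 0.0,"ry": 0.0,"rz": 0.0,"fingers": 0.0},{"dx": 0.0,"dy": 0.0,"dz": -0.005,"rx": 0.0,"ry": 0.0,"rz": 0.0,"fingers": 0.0},{"dx": 0.0,"dy": 0.0,"dz": -0.003,"rx": 0.0,"ry": 0.0,"rz": 0.0,"fingers": 0.0},{"dx": 0.0,"dy": 0.0,"dz": -0.001,"rx": 0.0,"ry": 0.0,"rz": 0.0,"fingers": 0.0},{"dx": 0.0,"dy": 0.0,"dz": 0.0,"rx": 0.0,"ry": 0.0,"rz": 0.0,"fingers": 0.0}])

```text
clock: 15.23
tcp_pos: [0.5358, 0.168, 0.1474]
tcp_rot: [-0.0, -0.037, 0.999, -0.0]
contact_force: [0.1, -0.1, -1.1]
width: 0.098
finger_force: 50.5
```

Call:
move_arm(increments=[{"dx": 0.0,"dy": 0.0,"dz": -0.001,"rx": 0.0,"ry": 0.0,"rz": 0.0,"fingers": 0.0},{"dx": 0.0,"dy": 0.0,"dz": 0.0,"rx": 0.0,"ry": 0.0,"rz": 0.0,"fingers": 0.0}])

```text
clock: 15.4
tcp_pos: [0.5362, 0.168, 0.1469]
tcp_rot: [0.0, -0.037, 0.999, 0.0]
contact_force: [-0.2, 0.3, -1.6]
width: 0.097
finger_force: 50.5
```

Call:
move_arm(increments=[{"dx": 0.0,"dy": 0.0,"dz": -0.0005,"rx": 0.0,"ry": 0.0,"rz": 0.0,"fingers": 0.0},{"dx": 0.0,"dy": 0.0,"dz": 0.0,"rx": 0.0,"ry": 0.0,"rz": 0.0,"fingers": 0.0}])

```text
clock: 15.57
tcp_pos: [0.5361, 0.168, 0.1465]
tcp_rot: [0.0, -0.037, 0.999, 0.0]
contact_force: [0.4, 0.8, -1.1]
width: 0.1
finger_force: 50.5
```

Call:
move_arm(increments=[{"dx": 0.0,"dy": 0.0,"dz": -0.001,"rx": 0.0,"ry": 0.0,"rz": 0.0,"fingers": 0.0},{"dx": 0.0,"dy": 0.0,"dz": -0.001,"rx": 0.0,"ry": 0.0,"rz": 0.0,"fingers": 0.0},{"dx": 0.0,"dy": 0.0,"dz": 0.0,"rx": 0.0,"ry": 0.0,"rz": 0.0,"fingers": 0.0}])

```text
clock: 15.82
tcp_pos: [0.5359, 0.168, 0.1441]
tcp_rot: [-0.0, -0.037, 0.999, -0.0]
contact_force: [-0.4, 0.1, -1.7]
width: 0.095
finger_force: 50.5
```

Call:
move_arm(increments=[{"dx": 0.0,"dy": 0.0,"dz": 0.0,"rx": 0.0,"ry": 0.0,"rz": 0.0,"fingers": 0.02},{"dx": 0.0,"dy": 0.0,"dz": 0.0,"rx": 0.0,"ry": 0.0,"rz": 0.0,"fingers": 0.05},{"dx": 0.0,"dy": 0.0,"dz": 0.0,"rx": 0.0,"ry": 0.0,"rz": 0.0,"fingers": 0.085},{"dx": 0.0,"dy": 0.0,"dz": 0.0,"rx": 0.0,"ry": 0.0,"rz": 0.0,"fingers": 0.085},{"dx": 0.0,"dy": 0.0,"dz": 0.0,"rx": 0.0,"ry": 0.0,"rz": 0.0,"fingers": 0.085},{"dx": 0.0,"dy": 0.0,"dz": 0.0,"rx": 0.0,"ry": 0.0,"rz": 0.0,"fingers": 0.085}])

```text
clock: 16.32
tcp_pos: [0.5361, 0.168, 0.1444]
tcp_rot: [0.0, -0.037, 0.999, -0.0]
contact_force: [-0.3, -0.7, -0.2]
width: 0.924
finger_force: 0.0
```

Call:
move_arm(increments=[{"dx": 0.0,"dy": 0.0,"dz": 0.01,"rx": 0.0,"ry": 0.0,"rz": 0.0,"fingers": 0.085},{"dx": 0.0,"dy": 0.0,"dz": 0.02,"rx": 0.0,"ry": 0.0,"rz": 0.0,"fingers": 0.085},{"dx": 0.0,"dy": 0.0,"dz": 0.03,"rx": 0.0,"ry": 0.0,"rz": 0.0,"fingers": 0.085},{"dx": 0.0,"dy": 0.0,"dz": 0.03,"rx": 0.0,"ry": 0.0,"rz": 0.0,"fingers": 0.085},{"dx": 0.0,"dy": 0.0,"dz": 0.03,"rx": 0.0,"ry": 0.0,"rz": 0.0,"fingers": 0.085},{"dx": 0.0,"dy": 0.0,"dz": 0.0,"rx": 0.0,"ry": 0.0,"rz": 0.0,"fingers": 0.085},{"dx": 0.0,"dy": 0.0,"dz": 0.0,"rx": 0.0,"ry": 0.0,"rz": 0.0,"fingers": 0.085},{"dx": 0.0,"dy": 0.0,"dz": 0.0,"rx": 0.0,"ry": 0.0,"rz": 0.0,"fingers": 0.085}])

```text
clock: 16.98
tcp_pos: [0.5357, 0.168, 0.2644]
tcp_rot: [-0.0, -0.037, 0.999, -0.0]
contact_force: [-0.5, -0.3, -0.4]
width: 0.994
finger_force: 0.0
```

Run:
```python
from h import *
S=ctrl.snapshot("scene");W=ctrl.snapshot("wrist");s=ctrl.sense();print(s["clock"],s["tcp_pos"],s["contact_force"])
out=np.zeros((400,800,3),np.uint8);c=[.536,.168,.11]
u,v=map(int,proj(S,c));out[:300,:400]=cv2.resize(S["img"][v-30:v+30,u-40:u+40],(400,300),interpolation=cv2.INTER_CUBIC)
out[:300,400:]=cv2.resize(W["img"],(400,300))
cv2.imwrite("pics/w9.png",out)
```

```text
17.0833 [0.5351747  0.16790779 0.2630297 ] [-0.34211481 -0.43612421 -1.38074199]
```

View pics/w9.png

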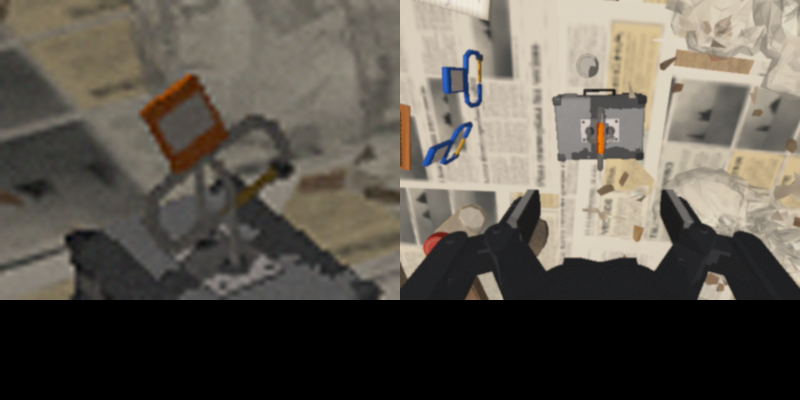

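The hook hangs on the U-bolt, tilted, with its gate shut at crop (258,185). The cans are standing. I'll let it settle, then hand in.

Call:
move_arm(increments=[{"dx": 0.0,"dy": 0.0,"dz": 0.01,"rx": 0.0,"ry": 0.0,"rz": 0.0,"fingers": 0.085},{"dx": 0.0,"dy": 0.0,"dz": 0.0,"rx": 0.0,"ry": 0.0,"rz": 0.0,"fingers": 0.085},{"dx": 0.0,"dy": 0.0,"dz": 0.0,"rx": 0.0,"ry": 0.0,"rz": 0.0,"fingers": 0.085},{"dx": 0.0,"dy": 0.0,"dz": 0.0,"rx": 0.0,"ry": 0.0,"rz": 0.0,"fingers": 0.085},{"dx": 0.0,"dy": 0.0,"dz": 0.0,"rx": 0.0,"ry": 0.0,"rz": 0.0,"fingers": 0.085},{"dx": 0.0,"dy": 0.0,"dz": 0.0,"rx": 0.0,"ry": 0.0,"rz": 0.0,"fingers": 0.085},{"dx": 0.0,"dy": 0.0,"dz": 0.0,"rx": 0.0,"ry": 0.0,"rz": 0.0,"fingers": 0.085},{"dx": 0.0,"dy": 0.0,"dz": 0.0,"rx": 0.0,"ry": 0.0,"rz": 0.0,"fingers": 0.085},{"dx": 0.0,"dy": 0.0,"dz": 0.0,"rx": 0.0,"ry": 0.0,"rz": 0.0,"fingers": 0.085},{"dx": 0.0,"dy": 0.0,"dz": 0.0,"rx": 0.0,"ry": 0.0,"rz": 0.0,"fingers": 0.085},{"dx": 0.0,"dy": 0.0,"dz": 0.0,"rx": 0.0,"ry": 0.0,"rz": 0.0,"fingers": 0.085},{"dx": 0.0,"dy": 0.0,"dz": 0.0,"rx": 0.0,"ry": 0.0,"rz": 0.0,"fingers": 0.085}])

```text
clock: 18.08
tcp_pos: [0.536, 0.168, 0.2743]
tcp_rot: [0.0, -0.037, 0.999, -0.0]
contact_force: [-0.4, 0.4, -0.1]
width: 0.994
finger_force: 0.0
```

Run:
```python
from h import *
a=ctrl.snapshot("scene");u,v=map(int,proj(a,[.536,.168,.11]))
for k in range(4): b=ctrl.snapshot("scene")
d=cv2.absdiff(a["img"],b["img"])[v-30:v+30,u-40:u+40];print("motion",d.max(),d.mean())
h=cv2.cvtColor(b["img"],cv2.COLOR_BGR2HSV)[v-40:v+40,u-40:u+40];m=(h[...,0]<14)&(h[...,1]>190);y,x=np.nonzero(m);print("tag at crop",(x.mean()*5,(y.mean()-10)*5),m.sum())
print(ctrl.finish_job())
```

```text
motion 44 2.5661111111111112
tag at crop (np.float64(181.83333333333334), np.float64(122.25000000000001)) 60
the job is handed in; nothing more can be done
None
```

The job is handed in: the orange-tagged hook was snapped onto the U-bolt (about 5 N vertical, 8.5 N sideways at most), tugged upwards against its shut gate (about 10 N, firmer than intended) and left hanging with the gripper clear; I did not touch the cans or the jar.

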